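# Press the pod tray's covers home in one stroke

### The arm

A 6-joint arm with a two-finger parallel gripper is mounted at the origin on the work surface. World frame = base frame: x ahead of the robot, y to its left, z up, the work surface at z = 0. Lengths are in m, angles in degrees, forces in N, time in s.
With the tool pointing down it reaches from about 0.4 to 0.825 m from the base axis. Payload 7 kg.
Tool frame: the origin (TCP) lies between the finger pads, 19 mm behind the fingertips; this is the grasp point; z points along the fingers, y is the line along which they close (so a half turn about z gives the same grasp; the last joint's range is limited). The gripper opens to 88 mm and grips with 3 to 60 N. Pads are 19 mm wide; open, the fingers measure 130 mm over their backs; the gripper's body (78 mm by 193 mm) begins 47 mm behind the grasp point.
Start: joints at [84.861, 20.546, 0.682, 0, -70.136, -16.507], TCP at [0.249, 0.627, 0.245] pointing down, gripper open.
Joint ranges: [-176.03, 176.03], [-82.01, 121.73], [-58.28, 71.71], [-173.87, 95.51], [-174.79, -0.11], [-173.66, 173.66]. Speed limits (degrees/s): [136.94, 136.94, 172.46, 180, 180, 180].

### API

Orientations are given as a 3x3 rotation matrix whose columns are the frame's x, y, z axes.
In Python, from rig import robot gives the robot as it stands. Calls block until the motion is done:
- robot.goto(position, orientation): joint-space move of the TCP to a pose.
- robot.servo_line(position, ori=None, speed=0.15): straight line of the TCP; ori=None keeps the orientation; speed is the mean speed in m/s.
- robot.movej(angles): joint-space move.
- robot.move_gripper(opening): opening from 0.0 (shut) to 1.0 (fully open); the grip force is fixed at half the most; returns when the fingers have stopped.
- robot.dwell(seconds).
- robot.ik(position, orientation): joint angles nearest the present ones, or None.
- robot.grab_frame(name): name is "side" or "top"; returns (picture, depth): 480x640x3 uint8, red, green, blue; 480x640 float32, m along the optical axis (not along the pixel's ray), 0 where there is no reading.
- robot.camera_info(name): a dict with "vfov" (degrees; the focal length in pixels is half the picture's height over the tangent of half this angle, whatever the lens; pixels are square), "cx", "cy" (the principal point, pixels), "view" (4x4, takes a point from world to camera coordinates). Camera axes: x right, y down, z forward; pixel columns grow to the right and rows downward; lengths in m; the calibration is good to about 2 mm. A picture is of the moment at which its call begins. camera_info takes no time and is no camera call.
A pose or a line that the arm cannot do raises robot.Unreachable and nothing moves.
- robot.job_done(): hands the job in; it is judged then, once.
Readings, each from a call of its own:
- robot.read_t(): time.
- robot.read_qpos(): joint angles.
- robot.read_qvel(): joint speeds.
- robot.read_effort(): joint torques, N m.
- robot.read_position(): TCP position.
- robot.read_tcp_rot(): TCP orientation.
- robot.read_force(): force on the tool from outside, world axes, zero at the start.
- robot.read_ft_torque(): the same for the moment, N m.
- robot.read_grip_width(): opening from 0.0 (shut) to 1.0 (fully open).
- robot.read_finger_force(): force on a finger pad.
Only numpy, scipy, OpenCV 4.12 (cv2) and the standard library are available. Lean on these libraries where they do the work, as an engineer would, in place of code of your own. Each camera call takes 0.05 s, during which the arm holds its last target. There are 200 camera calls.

### The job

The five round covers of the pod tray stand proud of their wells. With your fingertips, stroke along the curved row, beginning with the cover next to the hanging tab and taking them in order, so that each is gently pressed fully home, and do not lift your fingertips away from the row before the last cover is down. Do not pull any cover up, leave the other things where they stand, and finish clear of everything.

Things in the scene. Friction and masses are not known exactly. Their poses are not given: they have to be found in the camera images.
- tray: Fixed grey plastic pod tray, a block 100 (x) by 250 (y) by 30 mm high; on top five round wells, 48 mm apart in a curved row (arc radius 150 mm, its centre at x +135 mm, y 0), each with a push-in cover. A flat hanging tab with a hole, 50 mm wide, its top 26 mm above the shelf, sticks out 45 mm from the -y end. Origin: centre of the underside, on the shelf; z up.
- cover1 (a joint): How far cover 1 (first, next to the hanging tab) is pushed in, m. About 0 to 0.0015 at the start (standing about 6 mm proud); 0.006 is fully home, a hard stop. It slides straight down against about 3 N of friction and stays where it is left; negative means pulled up out of its well.
- cover1_top (a point): Centre of the flat top of cover 1 (first, next to the hanging tab), at x 14.7, y -89.6 mm in the tray's frame. White plastic cone frustum, 42 mm across the foot, 12 mm across the top, 9.5 mm high; flank slopes 29 degrees, so a fingertip sliding level wedges it down. Top above the shelf: 45.5 mm at joint 0, 39.5 mm fully home.
- cover2 (a joint): How far cover 2 (number 2 from the tab end) is pushed in, m. About 0 to 0.0015 at the start (standing about 6 mm proud); 0.006 is fully home, a hard stop. It slides straight down against about 3 N of friction and stays where it is left; negative means pulled up out of its well.
- cover2_top (a point): Centre of the flat top of cover 2 (number 2 from the tab end), at x -7.4, y -47.2 mm in the tray's frame. White plastic cone frustum, 42 mm across the foot, 12 mm across the top, 9.5 mm high; flank slopes 29 degrees, so a fingertip sliding level wedges it down. Top above the shelf: 45.5 mm at joint 0, 39.5 mm fully home.
- cover3 (a joint): How far cover 3 (number 3 from the tab end) is pushed in, m. About 0 to 0.0015 at the start (standing about 6 mm proud); 0.006 is fully home, a hard stop. It slides straight down against about 3 N of friction and stays where it is left; negative means pulled up out of its well.
- cover3_top (a point): Centre of the flat top of cover 3 (number 3 from the tab end), at x -15.0, y 0 mm in the tray's frame. White plastic cone frustum, 42 mm across the foot, 12 mm across the top, 9.5 mm high; flank slopes 29 degrees, so a fingertip sliding level wedges it down. Top above the shelf: 45.5 mm at joint 0, 39.5 mm fully home.
- cover4 (a joint): How far cover 4 (number 4 from the tab end) is pushed in, m. About 0 to 0.0015 at the start (standing about 6 mm proud); 0.006 is fully home, a hard stop. It slides straight down against about 3 N of friction and stays where it is left; negative means pulled up out of its well.
- cover4_top (a point): Centre of the flat top of cover 4 (number 4 from the tab end), at x -7.4, y 47.2 mm in the tray's frame. White plastic cone frustum, 42 mm across the foot, 12 mm across the top, 9.5 mm high; flank slopes 29 degrees, so a fingertip sliding level wedges it down. Top above the shelf: 45.5 mm at joint 0, 39.5 mm fully home.
- cover5 (a joint): How far cover 5 (fifth and last, farthest from the tab) is pushed in, m. About 0 to 0.0015 at the start (standing about 6 mm proud); 0.006 is fully home, a hard stop. It slides straight down against about 3 N of friction and stays where it is left; negative means pulled up out of its well.
- cover5_top (a point): Centre of the flat top of cover 5 (fifth and last, farthest from the tab), at x 14.7, y 89.6 mm in the tray's frame. White plastic cone frustum, 42 mm across the foot, 12 mm across the top, 9.5 mm high; flank slopes 29 degrees, so a fingertip sliding level wedges it down. Top above the shelf: 45.5 mm at joint 0, 39.5 mm fully home.
- tin: Loose round aluminium tin with a twist lid, 63 mm diameter, 50 mm high, 0.15 kg, standing on the shelf beside the tray on the inner side of the curve. Origin: centre of the underside.
- bottle: Loose purple capped detergent bottle, 90 mm diameter, 205 mm high, to the robot's left. Origin: centre of the underside.
- brush: Loose nylon scrubbing brush lying bristles down, 150 by 45 mm, 69 mm high with its arched handle, to the robot's right. Origin: centre of the underside.
- podcab: Fixed small white swing-door cabinet for pods, 180 by 220 by 240 mm high, far to the robot's right. Origin: centre of the underside.
There are look-alikes about, which are no part of the job. Several things look just like the bottle: the one meant starts farthest to the robot's right.

How it is judged (in metres and radians):
On the way, in this order (a step that is already met when the one before it is completed fails the run):
1. cover 1 is pressed home (within 2 mm of its stop) (value of joint cover1 above 0.004 m), for 0.1 s.
2. cover 2 is pressed home (within 2 mm of its stop) (value of joint cover2 above 0.004 m), for 0.1 s.
3. cover 3 is pressed home (within 2 mm of its stop) (value of joint cover3 above 0.004 m), for 0.1 s.
4. cover 4 is pressed home (within 2 mm of its stop) (value of joint cover4 above 0.004 m), for 0.1 s.
5. cover 5 is pressed home (within 2 mm of its stop) (value of joint cover5 above 0.004 m), for 0.1 s.
At the end, for the whole second after the job is handed in: All five covers are within 2 mm of fully home (joint above 0.004); tin, bottle and brush stand upright within 15 mm of where they were (value of joint each of cover1, cover2, cover3, cover4, cover5 above 0.004 m and distance of each of tin, bottle, brush from where it was at the start of the episode below 0.015 m and angle between each of tin, bottle, brush's own z axis and vertical below 0.15 rad); the robot touches nothing.
It fails at once if the tin, bottle or brush is moved by more than 15 mm, or lifted (distance of any of tin, bottle, brush from where it was at the start of the episode above 0.015 m).
It fails at once if a cover is pulled up by more than 3 mm (value of joint any of cover1, cover2, cover3, cover4, cover5 below -0.003 m).
It fails at once if the fingertips press on the tray or its covers with more than 40 N (contact force between the fingers and tray above 40 N).
It fails at once if the cabinet is pushed with more than 10 N (contact force between the arm and podcab above 10 N).
It fails at once if the fingertips are lifted off the row (TCP more than 85 mm above the shelf, about 26 mm above its height in the stroke) after the first cover is down and before the last one is (value of joint cover1 above 0.004 m and value of joint cover5 below 0.004 m and height (world z) of the grasp point above 0.085 m).
It also fails if it takes over 45 s, if anything falls off the work surface, if the arm or the gripper's body presses on something with over 40 N, if the wrist force passes 120 N, or if a joint passes its speed limit or range.

## Working session

There is one attempt and no reset: what is moved stays moved. The work goes in short steps, each a Python script; the robot and the scene stay as the last script left them, time stands still between calls to the robot, and variables do not carry over. Pictures are saved under pics/ and viewed, at most 10 in all, crops included, and the job is handed in when it is done.

```bash
mkdir -p pics; ls; python3 - <<'E'
from rig import robot
import cv2,numpy as np
for n in("top","side"):
    im,d=robot.grab_frame(n); cv2.imwrite(f"pics/{n}0.png",im[:,:,::-1]); np.savez(f"{n}0.npz",im=im,d=d,**{k:np.array(v) for k,v in robot.camera_info(n).items()})
    print(n,robot.camera_info(n))
print(robot.read_t(),robot.read_tcp_rot())
E
```

```text
pics
top {'vfov': 45.9914215229291, 'cx': 317.7671309743191, 'cy': 238.3917704405805, 'view': array([[-0.02265459, -0.99972134,  0.00663359,  0.05298618],
       [-0.99385171,  0.02180129, -0.10855173,  0.52203538],
       [ 0.10837686, -0.009052  , -0.99406867,  1.42032488],
       [ 0.        ,  0.        ,  0.        ,  1.        ]])}
side {'vfov': 56.571068808497515, 'cx': 309.43010903779134, 'cy': 242.51534536144186, 'view': array([[ 0.98597533,  0.16519035, -0.02376535, -0.53676165],
       [ 0.07411792, -0.56100537, -0.82448742,  0.03543489],
       [-0.14952986,  0.81116282, -0.56538102,  1.55946558],
       [ 0.        ,  0.        ,  0.        ,  1.        ]])}
0.1 [[ 9.29446490e-01 -3.68956730e-01 -3.91810256e-04]
 [-3.68956904e-01 -9.29445422e-01 -1.41782374e-03]
 [ 1.58949364e-04  1.46235240e-03 -9.99998918e-01]]
```

View pics/top0.png

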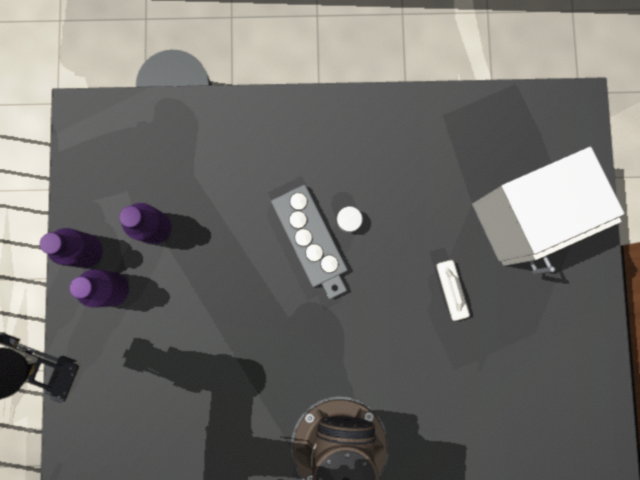

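View pics/side0.png

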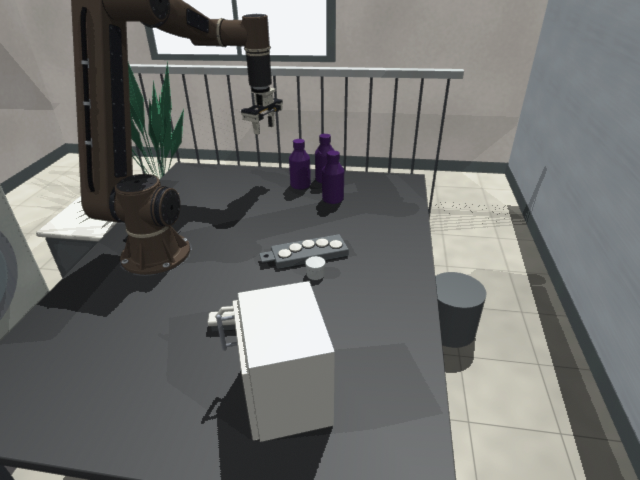

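The top view shows the tray in the middle. Its tab is at (334,287), cover 1 is at (330,264), and the row runs (314,253), (303,238), (298,219), (299,201). The tin is at (349,218) on the inner side and the brush is at (453,290). The bottles are at (145,223), (70,247) and (98,288). The one meant is (145,223), farthest to the robot's right; I only need to stay clear of it and won't reach for it. In the side view the row runs from (285,253) to (336,244), with the tab at (267,257) on the left.

```bash
cat > loc.py <<'E'
import numpy as np,cv2
L=np.array([[14.7,-89.6],[-7.4,-47.2],[-15,0],[-7.4,47.2],[14.7,89.6]])/1000
def blobs(im,roi,n,thr):
    x0,y0,x1,y1=roi; g=im[y0:y1,x0:x1].min(2)
    c,lab,st,ce=cv2.connectedComponentsWithStats((g>thr).astype(np.uint8),connectivity=4)
    return [(*(ce[i]+[x0,y0]),st[i,4]) for i in range(1,c) if st[i,4]>15]
def ray(c,u,v):
    f=240/np.tan(np.radians(float(c['vfov']))/2);V=c['view'];R=V[:3,:3]
    return -R.T@V[:3,3], R.T@np.array([(u-c['cx'])/f,(v-c['cy'])/f,1])
def plane(c,u,v,z):
    o,d=ray(c,u,v); return o+d*(z-o[2])/d[2]
def fit(P):
    a=L-L.mean(0);b=P-P.mean(0);U,S,Vt=np.linalg.svd(a.T@b);R=(U@np.diag([1,np.linalg.det(U@Vt)])@Vt).T
    t=P.mean(0)-R@L.mean(0); return R,t,P-(L@R.T+t)
E
python3 - <<'E'
from loc import *
np.set_printoptions(precision=4,suppress=True)
for n,roi,thr in(("top",(280,190,341,275),185),("side",(275,236,345,259),185)):
    c=np.load(n+"0.npz"); B=blobs(c['im'],roi,5,thr); print(n,np.round(B,1))
    B=sorted(B,key=lambda b:-b[2])[:5]
    B=sorted(B,key=lambda b:(-b[1] if n=="top" else b[0]))
    P=np.array([plane(c,b[0],b[1],.0405)[:2] for b in B])
    if len(P)==5:
        R,t,r=fit(P); print(P,'\n',R,t,'res',r)
c=np.load("top0.npz")
V=c['view'];
for (u,v) in((330,264),(314,253),(303,238),(298,219),(299,201),(349,218)):
    o,d=ray(c,u,v); print(o+d*c['d'][v,u])
E
```

```text
top [[297.9 200.7 197. ]
 [339.  218.5  44. ]
 [297.3 219.2 202. ]
 [302.6 236.9 203. ]
 [313.6 252.2 206. ]
 [328.7 263.4 205. ]]
[[0.4575 0.0152]
 [0.4868 0.0527]
 [0.5264 0.0798]
 [0.5721 0.0924]
 [0.6198 0.0901]] 
 [[ 0.4197  0.9077]
 [-0.9077  0.4197]] [0.5326 0.066 ] res [[ 0.0002  0.0002]
 [ 0.0002 -0.0002]
 [ 0.0001  0.0002]
 [-0.0002 -0.0001]
 [-0.0002 -0.0001]]
side [[321.7 241.5  62. ]
 [307.8 242.8  64. ]
 [335.5 243.   67. ]
 [294.9 246.2  65. ]
 [284.1 252.2  68. ]
 [315.2 257.6  23. ]]
[[0.4593 0.0072]
 [0.4879 0.0462]
 [0.5278 0.0719]
 [0.5734 0.0856]
 [0.621  0.0825]] 
 [[ 0.421   0.9071]
 [-0.9071  0.421 ]] [0.5339 0.0586] res [[ 0.0005 -0.0003]
 [-0.0001  0.0007]
 [ 0.0002 -0.0003]
 [-0.0002  0.0004]
 [-0.0004 -0.0005]]
[0.4559 0.012  0.0413]
[0.4843 0.0518 0.0455]
[0.523  0.0788 0.0456]
[0.5721 0.0906 0.0439]
[0.6187 0.0872 0.042 ]
[ 0.5715 -0.039   0.0464]
```

Each cover fits the tray model within 0.3 mm in the top view, at the right height and within reach. Next I close the fingers, approach the tab end, stroke onto cover 1, and find its stop by feel.

```bash
cat > path.py <<'E'
import numpy as np
from rig import robot
T=np.array([[.4197,.9077],[-.9077,.4197]]); t0=np.array([.5326,.066]); A=np.degrees(2*np.arcsin(.024/.15))
def pose(s,z,sgn=1):
    "s in cover numbers 1..5; straight tangents beyond the ends; tool x along the stroke"
    c=np.clip(s,1,5); th=np.radians((c-3)*A); tan=np.array([np.sin(th),np.cos(th)])
    p=np.array([.135-.15*np.cos(th),.15*np.sin(th)])+(s-c)*.048*tan
    w=T@p+t0; x=np.append(T@tan,0)*sgn; Z=np.array([0,0,-1.])
    return np.append(w,z),np.column_stack([x,np.cross(Z,x),Z])
E
python3 - <<'E'
from path import *
np.set_printoptions(precision=4,suppress=True)
for s in(.2,1,3,5,5.8):print(s,pose(s,.06)[0],robot.ik(*pose(s,.06)))
robot.move_gripper(0.)
robot.goto(*pose(.2,.16))
robot.servo_line(pose(.2,.06)[0],speed=.08)
print(robot.read_t(),robot.read_position(),robot.read_force(),robot.read_grip_width())
f0=np.array(robot.read_force())
for s in(.4,.6,.8,1.):
    robot.servo_line(*pose(s,.0605),speed=.04); f=np.array(robot.read_force())-f0
    print(s,robot.read_position(),f)
    if np.linalg.norm(f)>20:break
else:
    z=.0605
    while z>.0575:
        z-=.0003; robot.servo_line(pose(1,z)[0],speed=.01); f=np.array(robot.read_force())-f0
        print(z,robot.read_position()[2],f)
        if f[2]>8:break
print(robot.read_t())
E
```

```text
0.2 [ 0.439  -0.0191  0.06  ] [ 23.3901  11.1066 -41.8203   0.     -37.0731 128.2523]
1 [0.4573 0.0147 0.06  ] [ 26.6292  12.6321 -39.6246   0.     -37.7433 125.0131]
3 [0.5263 0.0796 0.06  ] [ 29.7224  18.6241 -30.3331   0.     -41.0428  85.0923]
5 [0.6205 0.0902 0.06  ] [ 26.0819  25.8578 -17.9505   0.     -46.1917  51.9053]
5.8 [0.658  0.0822 0.06  ] [ 23.9308  28.6083 -12.9778   0.     -48.4139  54.0564]
5.3417 [ 0.4394 -0.019   0.0604] [ 0.7186 -0.0782  0.7146] 0.005882014379060729
0.4 [ 0.4438 -0.0103  0.0606] [-0.5578  0.521  -1.0179]
0.6 [ 0.4484 -0.0019  0.0605] [-0.5868 -0.1684  0.3249]
0.8 [0.4529 0.0065 0.0605] [-0.5166  0.5003 -0.4143]
1.0 [0.4574 0.015  0.0605] [-0.7188  0.7105 -0.1518]
0.0602 0.060232147057343394 [-0.1295  0.3572  0.5257]
0.059899999999999995 0.05997121823905541 [-0.9689  1.3478  1.8035]
0.05959999999999999 0.05963976851951963 [-1.3811  0.8361  2.256 ]
0.05929999999999999 0.05928148893566734 [-0.9477  0.8666  1.541 ]
0.05899999999999999 0.058975850251581946 [-1.0055  0.2798  1.5684]
0.05869999999999999 0.05866913686507835 [-0.7497  0.761   0.6136]
0.05839999999999999 0.05854212108505674 [-1.8548  0.5317  4.4814]
0.058099999999999985 0.058457156962205714 [-2.49    1.4001  8.0531]
8.9083
```

The stop is at TCP z ≈ 0.0585 m, which matches the expected 39.5 + 19 mm, so cover 1 is home. I'll stroke the rest at 0.0589 m with a force check.

```bash
python3 - <<'E'
from path import *
np.set_printoptions(precision=4,suppress=True)
robot.servo_line(pose(1,.0589)[0],speed=.01)
for s in np.arange(1.2,5.41,.2):
    robot.servo_line(*pose(s,.0589),speed=.04); f=np.array(robot.read_force())
    print(round(s,1),robot.read_position()[2],f)
    if np.linalg.norm(f)>22:break
print(robot.read_t())
import cv2
im,d=robot.grab_frame("side"); cv2.imwrite("pics/side1.png",cv2.resize(im[190:310,230:390,::-1],None,fx=5,fy=5,interpolation=cv2.INTER_CUBIC))
E
```

```text
1.2 0.05866925038040191 [-0.4038 -0.0332  0.1516]
1.4 0.05880706688997139 [ 0.0757 -0.1513 -0.313 ]
1.6 0.058569479791289014 [-2.8141 -3.0231  2.156 ]
1.8 0.05910850590202835 [-0.1566  0.1864  0.6235]
2.0 0.05890092151743534 [-0.18    0.4068 -0.3541]
2.2 0.05879614223810259 [-0.0856  0.3636 -0.381 ]
2.4 0.058797528097413426 [-0.006   0.8001 -0.4449]
2.6 0.05852583915639534 [-3.9916 -2.8129  2.7252]
2.8 0.05915462111701114 [ 0.0442  0.7165 -0.7913]
3.0 0.05886813289254661 [ 0.1824 -0.0609  0.1715]
3.2 0.0587848742474579 [ 0.5489 -0.0679  0.5112]
3.4 0.058796897358422945 [-0.1611 -0.3895 -0.4805]
3.6 0.05845658315946886 [-4.3586 -0.7115  1.9132]
3.8 0.05911394108150933 [-0.721   0.6764  0.1686]
4.0 0.05886224867759407 [-0.1803 -0.2199  0.4604]
4.2 0.058773343158007474 [0.2911 0.0692 0.084 ]
4.4 0.058745527908890455 [-0.7023 -0.4494  1.1617]
4.6 0.058637142134675996 [-4.4679 -0.0412  1.9368]
4.8 0.05902545357056596 [-0.272   0.0279 -0.3112]
5.0 0.058892535761882275 [-0.2795  0.0404  0.2521]
5.2 0.05887410454174158 [1.6987 0.3452 0.6262]
5.4 0.05869073754384707 [-0.486  -0.2198 -0.3618]
17.775
```

View pics/side1.png

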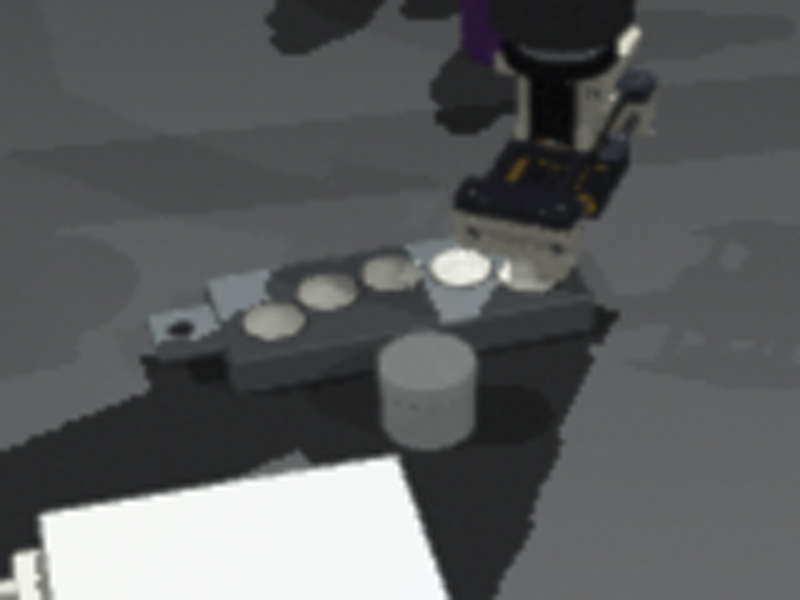

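The side crop shows the fingertips just past cover 5 at about (525,270), with all five covers low and the tin in place. Each cover wedged down with about 5 N, then went free. Now I slide off the end, rise clear and check the heights.

```bash
python3 - <<'E'
from path import *
import cv2; from loc import plane,ray
np.set_printoptions(precision=4,suppress=True)
robot.servo_line(*pose(5.75,.0589),speed=.05)
p=pose(5.75,.25)[0]; robot.servo_line(p,speed=.12)
robot.movej([84.861,20.546,.682,0,-70.136,20]); robot.dwell(.3)
print(robot.read_t(),robot.read_position(),robot.read_force())
im,d=robot.grab_frame("top"); c=np.load("top0.npz")
V=c['view'];f=240/np.tan(np.radians(float(c['vfov']))/2)
for s in range(1,6):
    q=V[:3,:3]@np.append(pose(s,0)[0][:2],.042)+V[:3,3]; u,v=(f*q[:2]/q[2]+[c['cx'],c['cy']]).round().astype(int)
    h=lambda D:np.mean([(lambda o,r:(o+r*D[b,a])[2])(*ray(c,a,b)) for a in range(u-1,u+2) for b in range(v-1,v+2)])
    print(s,h(c['d']),h(d))
df=np.abs(im.astype(int)-c['im']).max(2)>60
print([ (n,int(df[y0:y1,x0:x1].sum())) for n,(x0,y0,x1,y1) in dict(tin=(333,202,366,236),brush=(430,255,475,325),bottle=(115,198,175,248)).items()])
cv2.imwrite("pics/top1.png",im[:,:,::-1])
E
```

```text
22.7667 [0.2494 0.6272 0.2454] [-0.4525 -0.2024 -0.2766]
1 0.04149469149870108 0.038557502284538976
2 0.04334946678198667 0.038057944489939724
3 0.042857051626219445 0.20013459950043486
4 0.04277720601967432 0.038853483021808355
5 0.04272812099962869 0.03900767497394638
[('tin', 0), ('brush', 0), ('bottle', 0)]
```

View pics/top1.png

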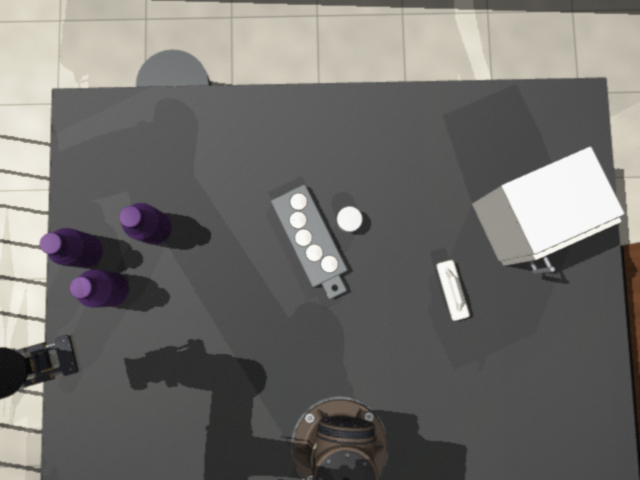

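The top view shows the row, tin (349,218), brush and bottles unchanged and the arm clear. Covers 1, 2, 4 and 5 are down to about 39 mm. The cover 3 mean includes an empty depth pixel, so I'll redo it with the median before handing in.

```bash
python3 - <<'E'
from path import *
from loc import ray
c=np.load("top0.npz"); im,d=robot.grab_frame("top")
h=np.median([(lambda o,r:(o+r*d[b,a])[2])(*ray(c,a,b)) for a in range(302,305) for b in range(236,239)])
print(h)
if h<.0405: print(robot.job_done())
E
```

```text
0.038703417717799615
the job is handed in; nothing more can be done
None
```

All five covers were pressed home in order in one unbroken stroke, the tin, brush and bottle did not move, the arm finished clear, and the job is handed in.

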